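# Crimp a batch of vials on the hand-cranked press

## Robot

A 6-joint arm with a two-finger parallel gripper is mounted at the origin on the work surface. World frame = base frame: x ahead of the robot, y to its left, z up, the work surface at z = 0. Lengths are in m, angles in rad, forces in N, time in s.
With the tool pointing down it reaches from about 0.275 to 0.825 m from the base axis. Payload 4.9 kg.
Tool frame: the origin (TCP) lies midway between the tips of the shut fingers; the grasp point (between the pads) lies 19 mm behind it (bot.grip_depth is the distance from the TCP to the grasp point, in m); y points along the fingers, x is the direction in which the jaws open and shut, and the axes are right-handed (so a half turn about y gives the same grasp; the last joint's range is limited). The gripper opens to 85 mm and grips with 20 to 120 N. Pads are 22 mm wide; open, the fingers measure 114 mm over their backs; the gripper's body (76 mm by 85 mm) begins 54 mm behind the grasp point. The pads swing forward as they close: fully open they stand 13 mm farther back than shut.
Start: joints at [-1.32, 0.326, -0.193, 1.052, 0, 1.437], TCP at [0.206, -0.51, 0.231] pointing down, gripper open.
Joint ranges: [-2.65, 2.65], [-0.97, 1.79], [-1.3, 1.35], [-1.93, 2.1], [-1.47, 1.37], [-3.14, 3.14]. Speed limits (rad/s): [2.57, 2.57, 3.14, 3.14, 3.14, 3.14].

## Interface

Orientations are given as a unit quaternion [w, x, y, z].
In Python, from cell import bot gives the robot as it stands. Calls block until the motion is done:
- bot.move_pose(position, orientation): joint-space move of the TCP to a pose.
- bot.move_linear(position, speed=0.15, rotation=None, until_force=None): straight line of the TCP; rotation=None keeps the orientation; speed is the mean speed in m/s. With until_force (N) it stops when the force on the tool has changed by that much, and returns True; else False.
- bot.goto_joints(angles): joint-space move.
- bot.set_gripper(opening, grasp_force=None): opening from 0.0 (shut) to 1.0 (fully open); grasp_force is the grip in N (None keeps the last); returns when the fingers have stopped.
- bot.wait(seconds).
- bot.solve_ik(position, orientation): joint angles nearest the present ones, or None.
- bot.camera(name): name is "scene" or "top" or "wrist"; returns the picture (420x560x3 uint8, red, green, blue); there is no depth.
- bot.calibration(name): a dict with "mtx" (3x3 intrinsics, pixels), "k1" (the pictures are not rectified: a ray, as slopes to the right and down, at radius r is drawn at 1 + k1 r^2 times it, then the intrinsics apply), "extrinsics" (4x4, takes a point from world to camera coordinates); the wrist camera has in their place "hand_eye" (4x4, takes a point from camera to tool coordinates, whose origin is the TCP and whose axes are the tool frame's). Camera axes: x right, y down, z forward; pixel columns grow to the right and rows downward; lengths in m; the calibration is good to about 2 mm. A picture is of the moment at which its call begins: read the wrist's pose just before it. calibration takes no time and is no camera call.
A pose or a line that the arm cannot do raises bot.PlanningError and nothing moves.
- bot.close_job(): hands the job in, once; it reports no verdict.
Trained networks look in the newest picture that a camera, given by its name, has taken for a name from the list of things; names that differ only in an ending like _2 or _b are one class to them, and where a whole thing is asked for, a point or a joint stands for the part that bears it (a point fixed in the world has none). Each returns a list of dicts, best first, with "confidence" (0 to 1); they miss things now and then, are a little off and sometimes report something else, mostly with a low value. They report only what shows in the picture. A call takes as long as a camera call.
- bot.search_frame(camera, thing): "bbox" ([left, top, width, height] in pixels, round what is visible of it).
Readings, each from a call of its own:
- bot.read_clock(): time.
- bot.read_joint_positions(): joint angles.
- bot.read_joint_vel(): joint speeds.
- bot.read_joint_efforts(): joint torques, N m.
- bot.read_position(): TCP position.
- bot.read_tool_rot(): TCP orientation.
- bot.read_ft_force(): force on the tool from outside, world axes, zero at the start.
- bot.read_moment(): the same for the moment, N m.
- bot.read_gripper_width(): opening from 0.0 (shut) to 1.0 (fully open).
Only numpy, scipy, OpenCV 4.12 (cv2) and the standard library are available. Lean on these libraries where they do the work, as an engineer would, in place of code of your own. Each camera call takes 0.05 s, during which the arm holds its last target.

## Task

Stand every small metal-capped amber vial upright in a pocket of the grey tray while it is at the inlet of the roller lane, then push the tray along the rollers fully home under the press. Turn the handwheel exactly one revolution, anticlockwise seen from above, so that the platen crimps all the caps and the knob comes back over its pointer, then pull the tray back out to the inlet and stand the crimped vials upright in the empty shallow white box beside the inlet. Leave the other things on the bench as they are.

Things in the scene. Friction and masses are not known exactly. Their poses are not given: they have to be found in the camera images.
- press: Fixed vial crimping press with a roller lane, placed within a few cm and 6 degrees. Origin on the table under the lane axis; y along the lane towards its inlet, x away from the robot, z up. Lane: y -160 to +260 mm, 126 mm wide between side rails (9 mm thick, tops 52 mm above the table); slightly stiff steel rollers (about 2 N moves the tray) along x, 16 mm diameter, tops at 40 mm; 46 mm high lip at the inlet end
- bay (a point): point on the lane axis at roller-top height (40 mm), below the middle of the platen, at y = -85 mm of press; axes as press. The tray is fully home when its origin is here, its leading face against a steel stop (62 mm high, face 61 mm beyond this point)
- platen_middle (a point): centre of the underside of the platen, a 104 mm square steel plate 10 mm thick over the bay: 127 mm above the table when up, 105 mm when down. Above it a head arm 50 mm wide (y), 168 to 196 mm high, from 15 mm nearer the robot than this point to the column behind (45 x 80 mm, 95 mm farther, 185 mm high)
- inlet (a point): point on the lane axis at roller-top height, 170 mm from bay towards the inlet; axes as press. The tray starts within 2 cm of it and is loaded here, clear of the platen
- wheel_axis (a point): point on the handwheel's upright axis, 112 mm above the table; axes as press. The wheel is a disc 150 mm across, top 110 mm above the table, lying on a gearbox 150 (x) by 130 (y) mm, 88 mm high
- crank_knob (a point): middle of the top of the handwheel's crank knob, 158 mm above the table; moves with the wheel on a circle of 58 mm radius. The knob is an upright black cylinder, 16 mm diameter, 42 mm long (116 to 158 mm above the table), turning freely on its pin
- wheel (a joint): handwheel angle, rad, growing anticlockwise seen from above. 0: knob over the pointer on the robot's side (direction -x of press from the axis), platen fully up; 3.14: platen fully down; 6.28: up again, knob back over the pointer; beyond, the next stroke begins. Starts within 0.12 of 0. Turns stiffly (a few N at the knob), stays where left
- tray: loose grey tray, about 0.45 kg, on the rollers, 2 mm play each side. Origin: centre of the underside of its 122 x 122 x 15 mm block; z up, y towards the inlet. Four square pockets 38 mm wide, 9 mm deep, floor 6 mm above the underside, at x = +-30, y = +-30 mm (any vial in any pocket). A tongue (50 mm wide, 6 mm thick) runs in +y to 138 mm and bears a post
- outbox: fixed open white box for the crimped vials, beside the lane's inlet: 130 (x) by 120 (y) mm outside, 25 mm high, walls 4 mm, floor 4 mm thick, empty at the start. Origin: centre of its underside, z up
- tray_post (a point): middle of the top of the tray's upright round steel post, 16 mm diameter, 66 mm long above the tongue (top 72 mm above the tray's underside), at y = +125 mm on the tray: the handle to push and pull the tray by
- vial0: loose amber glass crimp-top vial with an aluminium cap, 80 g, standing upright; absent in some starts. Origin: centre of its underside, z up. Body 32 mm diameter up to 40 mm height, then a neck 19 mm across; cap 21 mm across, its top 64 mm above the underside when loose (uncrimped)
- cap0 (a joint): how far the cap of vial0 has been pressed down on its neck, in m: 0 loose, 0.005 to 0.006 after a full stroke of the press; about 5 N moves it and it stays
- vial1: loose amber glass crimp-top vial with an aluminium cap, 80 g, standing upright; absent in some starts. Origin: centre of its underside, z up. Body 32 mm diameter up to 40 mm height, then a neck 19 mm across; cap 21 mm across, its top 64 mm above the underside when loose (uncrimped)
- cap1 (a joint): how far the cap of vial1 has been pressed down on its neck, in m: 0 loose, 0.005 to 0.006 after a full stroke of the press; about 5 N moves it and it stays
- vial2: loose amber glass crimp-top vial with an aluminium cap, 80 g, standing upright; absent in some starts. Origin: centre of its underside, z up. Body 32 mm diameter up to 40 mm height, then a neck 19 mm across; cap 21 mm across, its top 64 mm above the underside when loose (uncrimped)
- cap2 (a joint): how far the cap of vial2 has been pressed down on its neck, in m: 0 loose, 0.005 to 0.006 after a full stroke of the press; about 5 N moves it and it stays
- vial3: loose amber glass crimp-top vial with an aluminium cap, 80 g, standing upright; absent in some starts. Origin: centre of its underside, z up. Body 32 mm diameter up to 40 mm height, then a neck 19 mm across; cap 21 mm across, its top 64 mm above the underside when loose (uncrimped)
- cap3 (a joint): how far the cap of vial3 has been pressed down on its neck, in m: 0 loose, 0.005 to 0.006 after a full stroke of the press; about 5 N moves it and it stays
- beaker: bystander, not part of the job: glass beaker 56 mm across, 65 mm high; origin on its underside
- reagent: bystander, not part of the job: amber reagent bottle 50 mm across, 90 mm high; origin on its underside
- jar: bystander, not part of the job: white plastic jar 60 mm across, 60 mm high; origin on its underside
- boss: bystander, not part of the job: steel clamp boss about 90 mm long, 30 mm high, lying; origin on its underside

How it is judged:
By the outcome, as a careful person would: the job done as asked, in the order asked, and still so for the second after the job is handed in, with the robot touching nothing.
Of vial0, vial1, vial2, vial3 only 2 to 3 are there at a start; the rules pass over those that are not, and their reading is None.
At some moment in a run one of vial0, vial1, vial2, vial3 may be knocked a few centimetres aside while the robot is not near it.
It also fails if it takes over 210 s, if anything falls off the work surface, if the arm or the gripper's body presses on something with over 40 N, if the wrist force passes 120 N, or if a joint passes its speed limit or range.

## Working session

There is one attempt and no reset: what is moved stays moved. The work goes in short steps, each a Python script; the robot and the scene stay as the last script left them, time stands still between calls to the robot, and variables do not carry over. Pictures are saved under pics/ and viewed, and the job is handed in when it is done.

```bash
ls; mkdir -p pics; python3 - <<'E'
from cell import bot
import cv2
print(bot.read_clock())
for n in ["scene","top","wrist"]:
    im=bot.camera(n); cv2.imwrite(f"pics/{n}0.png",im[:,:,::-1])
    c=bot.calibration(n); print(n,{k:(v.tolist() if hasattr(v,'tolist') else v) for k,v in c.items()})
print(bot.read_tool_rot(), bot.read_position())
for n in ["scene","top"]:
    for t in ["press","vial0","tray","tray_post","crank_knob","outbox","beaker","reagent","jar","boss","wheel"]:
        try: print(n,t,[(d['bbox'],round(d['confidence'],2)) for d in bot.search_frame(n,t)])
        except Exception as e: print(n,t,e)
print(bot.read_clock())
E
```

```text
pics
0.0
scene {'mtx': [[506.9869088377939, 0.0, 285.30666107080015], [0.0, 506.9869088377939, 205.82829557645016], [0.0, 0.0, 1.0]], 'k1': -0.07956535663697654, 'extrinsics': [[-0.3253111237397708, 0.945336482023135, -0.022618764937340594, 0.1494705872625144], [0.5645788917109901, 0.1749843725394881, -0.806617099001349, -0.18579935821494326], [-0.7585666403194634, -0.27517159214403797, -0.5906413861823072, 1.6020291877621278], [0.0, 0.0, 0.0, 1.0]]}
top {'mtx': [[397.67554194417886, 0.0, 279.4735397762183], [0.0, 397.67554194417886, 211.5725142190823], [0.0, 0.0, 1.0]], 'k1': -0.024629488446515666, 'extrinsics': [[-0.02814736718560323, -0.9996022198669828, 0.0017685467251692668, 0.0042613413984112945], [-0.9979641601484306, 0.02799985981146237, -0.057302206849092825, 0.4798741252981511], [0.05722989410925545, -0.003377852503993609, -0.9983553121673191, 1.1184736472289154], [0.0, 0.0, 0.0, 1.0]]}
wrist {'mtx': [[308.59086575971594, 0.0, 282.322119181457], [0.0, 308.59086575971594, 206.65791914085327], [0.0, 0.0, 1.0]], 'k1': -0.05586074741834547, 'hand_eye': [[0.999999713205543, -0.0
[... 1196 characters left out ...]
2, 13.9], 0.7), ([173.1, 232.3, 15.2, 11.9], 0.52)]
top tray [([182.2, 151.3, 79.2, 45.4], 0.86), ([238.9, 227.4, 8.4, 7.2], 0.37)]
top tray_post [([187.5, 152.9, 74.3, 43.2], 0.56), ([236.1, 228.3, 11.2, 6.1], 0.5)]
top crank_knob [([358.1, 151.6, 55.6, 59.7], 0.82)]
top outbox [([111.3, 166.9, 46.4, 49.7], 0.93), ([307.9, 224.5, 23.8, 17.7], 0.53)]
top beaker [([308.2, 222.9, 21.1, 18.2], 0.71)]
top reagent [([340.8, 221.2, 19.2, 18.5], 0.58), ([357.3, 151.5, 59.6, 60.7], 0.53), ([184.8, 146.7, 77.0, 48.8], 0.35)]
top jar [([362.4, 243.9, 26.2, 24.2], 0.66), ([286.6, 150.0, 41.9, 36.6], 0.16)]
top boss [([412.9, 186.7, 10.8, 20.7], 0.51)]
top wheel [([353.5, 151.6, 60.9, 59.9], 0.56)]
1.25
```

View pics/scene0.png

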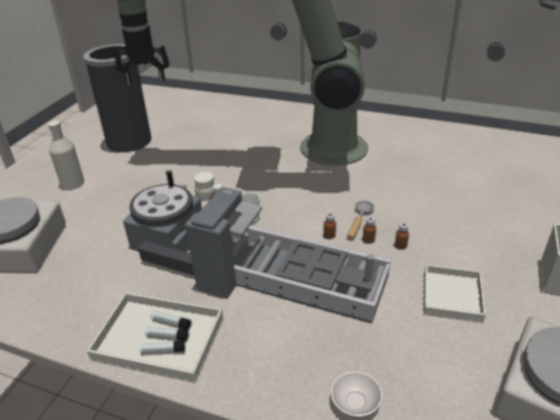

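View pics/top0.png

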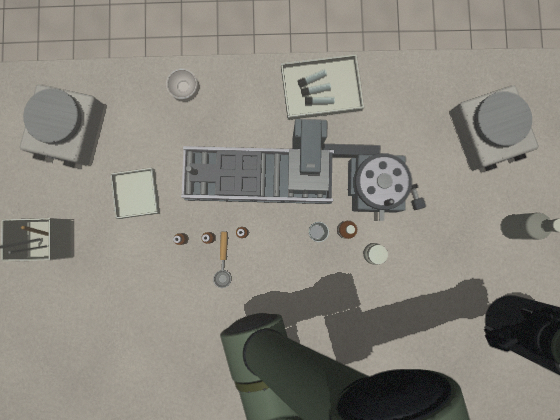

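View pics/wrist0.png

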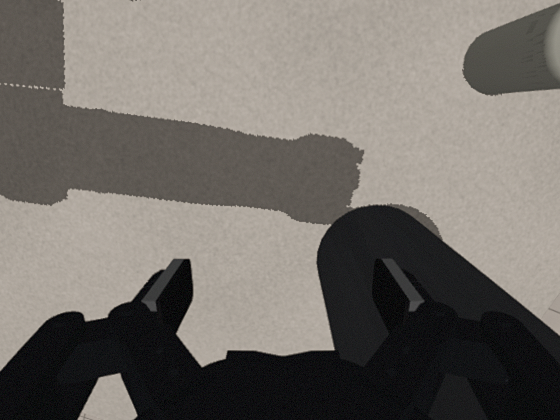

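```bash
python3 - <<'E'
import cv2
im=cv2.imread("pics/top0.png")
cv2.imwrite("pics/top0z.png",cv2.resize(im[100:280,100:440],None,fx=2.35,fy=2.35,interpolation=cv2.INTER_CUBIC))
im=cv2.imread("pics/scene0.png")
cv2.imwrite("pics/scene0z.png",cv2.resize(im[150:340,120:490],None,fx=2.15,fy=2.15,interpolation=cv2.INTER_CUBIC))
E
```

```text
(no output)
```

View pics/top0z.png

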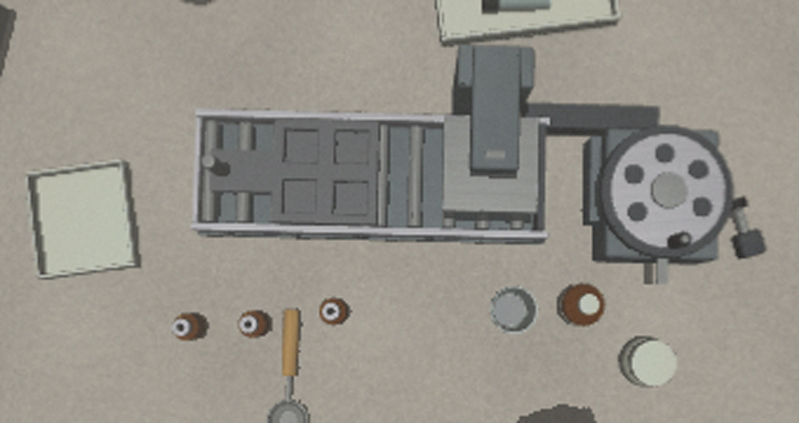

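View pics/scene0z.png

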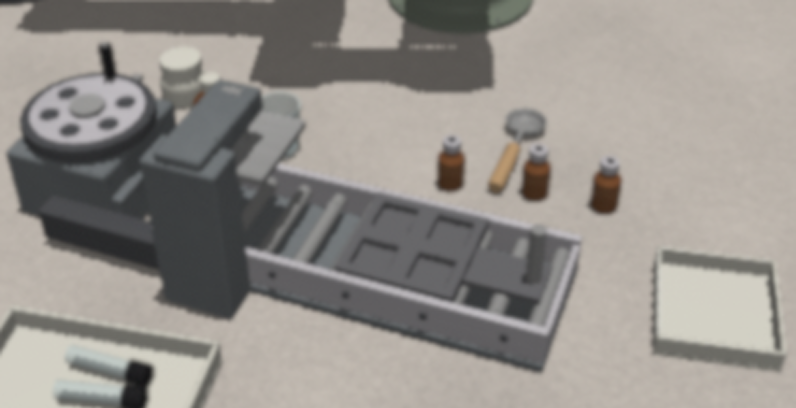

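```bash
cat > h.py <<'E'
import numpy as np, cv2
from scipy.spatial.transform import Rotation as R
from cell import bot
def q_of(a):
    c,s=np.cos(a),np.sin(a)
    M=np.array([[c,0,-s],[s,0,c],[0,-1,0]],float)
    x,y,z,w=R.from_matrix(M).as_quat(); return [w,x,y,z]
def rot():
    w,x,y,z=bot.read_tool_rot(); return R.from_quat([x,y,z,w]).as_matrix()
def ext(n,pose=None):
    c=bot.calibration(n)
    if n!="wrist": return np.array(c["extrinsics"])
    if pose is None: pose=(np.array(bot.read_position()),rot())
    T=np.eye(4);T[:3,:3]=pose[1];T[:3,3]=pose[0]
    return np.linalg.inv(T@np.array(c["hand_eye"]))
def px2w(n,uv,z,E=None):
    c=bot.calibration(n); E=ext(n) if E is None else E
    uv=np.atleast_2d(np.array(uv,float)); z=np.broadcast_to(z,len(uv))
    s=cv2.undistortPoints(uv[:,None],np.array(c["mtx"]),np.array([c["k1"],0,0,0.]))[:,0]
    C=-E[:3,:3].T@E[:3,3]; d=np.c_[s,np.ones(len(s))]@E[:3,:3]
    return C+d*((z-C[2])/d[:,2])[:,None]
def w2px(n,P,E=None):
    c=bot.calibration(n); E=ext(n) if E is None else E
    rv=cv2.Rodrigues(E[:3,:3])[0]
    return cv2.projectPoints(np.atleast_2d(np.array(P,float)),rv,E[:3,3],np.array(c["mtx"]),np.array([c["k1"],0,0,0.]))[0][:,0]
def pic(n,f):
    E=ext(n); im=bot.camera(n); cv2.imwrite(f"pics/{f}.png",im[:,:,::-1]); return im,E
E
python3 - <<'E'
from h import *
np.set_printoptions(precision=4,suppress=True)
z=lambda p:(np.array(p,float)+.5)/2.35-.5+100
print("rail", px2w("top",z([(195,110),(194,230),(546,236),(549,118)]),.052))
print("vials cap", px2w("top",z([(183,326),(250,323),(331,311)]),.063))
print("knob", px2w("top",z([(684,239)]),.158), "axis", px2w("top",z([(669,190)]),.112))
print("post", px2w("top",z([(208,161)]),.112))
print("box", px2w("top",z([(28,175),(125,160),(138,266),(41,277)]),.025))
print("pockets", px2w("top",z([(302,146),(352,146),(352,197),(299,197)]),.055))
for a in (0,np.pi/2,-np.pi/2,np.pi):
    print(a,[bot.solve_ik(p,q_of(a)) is not None and np.round(bot.solve_ik(p,q_of(a)),2) for p in ([.5,.1,.3],[.47,.2,.012],[.42,-.3,.118],[.57,-.3,.118])])
E
```

```text
rail [[ 0.6663  0.2549  0.052 ]
 [ 0.5238  0.2579  0.052 ]
 [ 0.5051 -0.1549  0.052 ]
 [ 0.645  -0.1635  0.052 ]]
vials cap [[0.4117 0.2696 0.063 ]
 [0.413  0.192  0.063 ]
 [0.4243 0.0981 0.063 ]]
knob [[ 0.4891 -0.2869  0.158 ]] axis [[ 0.5477 -0.2857  0.112 ]]
post [[0.5946 0.2268 0.112 ]]
box [[0.5991 0.4652 0.025 ]
 [0.6139 0.347  0.025 ]
 [0.485  0.3325 0.025 ]
 [0.475  0.4498 0.025 ]]
pockets [[0.6191 0.1287 0.055 ]
 [0.6174 0.0699 0.055 ]
 [0.5571 0.0713 0.055 ]
 [0.5588 0.1334 0.055 ]]
0 [array([ 0.05,  0.21, -0.17,  1.19,  0.  ,  1.62]), array([ 0.26,  0.52, -0.56,  0.5 ,  0.  ,  1.83]), array([-0.76,  0.37, -0.44,  0.76,  0.  ,  0.81]), array([-0.6 ,  0.59, -0.08,  0.9 ,  0.  ,  0.97])]
1.5707963267948966 [array([ 0.05,  0.21, -0.17,  1.19,  0.  ,  0.05]), array([ 0.26,  0.52, -0.56,  0.5 ,  0.  ,  0.26]), array([-0.76,  0.37, -0.44,  0.76,  0.  , -0.76]), array([-0.6 ,  0.59, -0.08,  0.9 ,  0.  , -0.6 ])]
-1.5707963267948966 [array([ 0.05,  0.21, -0.17,  1.19,  0.  , -3.09]), array([ 0.26,  0.52, -0.56,  0.5 ,  0.  , -2.88]), array([-0.76,  0.37, -0.44,  0.76,  0.  ,  2.38]), array([-0.6 ,  0.59, -0.08,  0.9 ,  0.  ,  2.54])]
3.141592653589793 [array([ 0.05,  0.21, -0.17,  1.19,  0.  , -1.52]), array([ 0.26,  0.52, -0.56,  0.5 ,  0.  , -1.31]), array([-0.76,  0.37, -0.44,  0.76,  0.  , -2.33]), array([-0.6 ,  0.59, -0.08,  0.9 ,  0.  , -2.17])]
```

```bash
python3 - <<'E'
from h import *
np.set_printoptions(precision=4,suppress=True)
bot.move_pose([.45,.19,.25],q_of(np.pi/2))
im,E=pic("wrist","w1"); np.save("E1.npy",E)
for t in ["vial0","tray","tray_post","outbox"]:
    print(t,[(np.round(d['bbox']),round(d['confidence'],2)) for d in bot.search_frame("wrist",t)])
print("pred vial caps",w2px("wrist",[(.4117,.2696,.064),(.413,.192,.064),(.4243,.0981,.064)],E))
print(bot.read_clock())
E
```

```text
vial0 [(array([193., 145.,  32.,  30.]), 0.98), (array([272., 131.,  30.,  31.]), 0.84), (array([339., 130.,  33.,  30.]), 0.66)]
tray [(array([160., 247., 163.,  89.]), 0.92), (array([  0., 134.,  69.,  53.]), 0.62), (array([  1., 213., 344., 157.]), 0.36)]
tray_post [(array([161., 242., 164.,  92.]), 0.91), (array([281., 141.,  16.,  19.]), 0.38), (array([  0., 216., 345., 150.]), 0.24)]
outbox [(array([395., 194.,  98., 100.]), 0.81)]
pred vial caps [[359.0102 148.7426]
 [285.5202 149.9341]
 [197.569  161.0164]]
4.1167
```

View pics/w1.png

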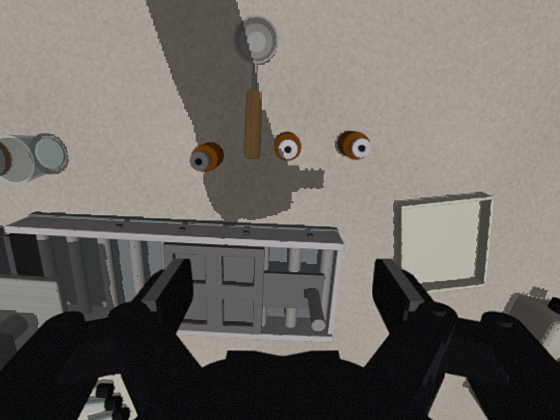

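```bash
python3 - <<'E'
import cv2
im=cv2.imread("pics/w1.png")
cv2.imwrite("pics/w1z.png",cv2.resize(im[180:350,130:350],None,fx=3.5,fy=3.5,interpolation=cv2.INTER_CUBIC))
cv2.imwrite("pics/w1b.png",cv2.resize(im[120:320,380:510],None,fx=3,fy=3,interpolation=cv2.INTER_CUBIC))
E
```

```text
(no output)
```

View pics/w1z.png

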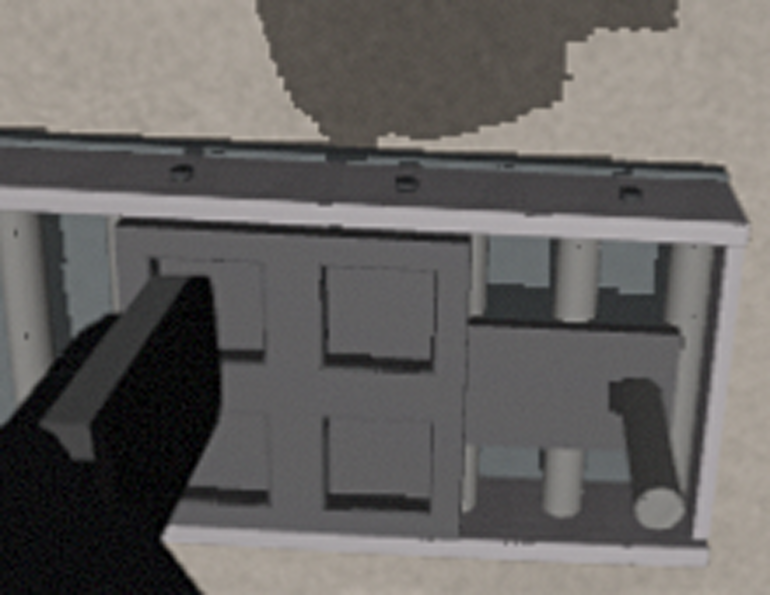

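View pics/w1b.png

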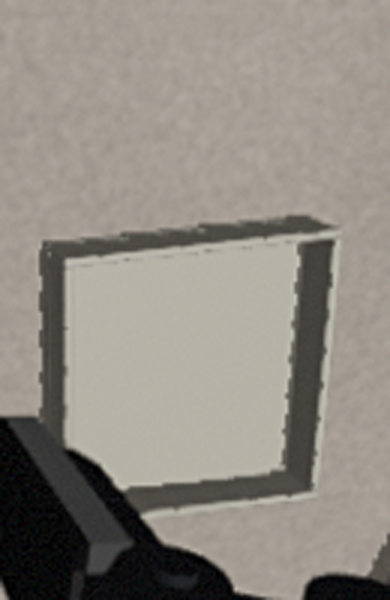

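```bash
python3 - <<'E'
from h import *
from scipy.optimize import least_squares
np.set_printoptions(precision=4,suppress=True)
E1=np.load("E1.npy")
a=lambda p:(np.array(p,float)+.5)/3.5-.5+[130,180]
b=lambda p:(np.array(p,float)+.5)/3-.5+[380,120]
t=lambda p:(np.array(p,float)+.5)/2.35-.5+100
def fit(feats,x0):
    def res(p):
        c,s=np.cos(p[2]),np.sin(p[2]); out=[]
        for cam,uv,P in feats:
            W=[p[0]+c*P[0]-s*P[1],p[1]+s*P[0]+c*P[1],P[2]]
            out.append((w2px(cam,[W],E1 if cam=="wrist" else None)[0]-uv))
        return np.ravel(out)
    r=least_squares(res,x0,loss="soft_l1"); 
    print(r.x,"\n",r.fun.reshape(-1,2).round(1).tolist()); return r.x
# image: right=+y, down=+x
h=.019
F=[]
for c0,c1,px in [(-.03,.03,[(322,264),(436,268),(434,371),(321,363)]),(.03,.03,[(325,416),(434,418),(431,513),(323,503)])]:
    for (dx,dy),p in zip([(-h,-h),(-h,h),(h,h),(h,-h)],px): F.append(("wrist",a(p),(c0+dx,c1+dy,.055)))
F+= [("wrist",a((470,240)),(-.061,.061,.055)),("wrist",a((459,538)),(.061,.061,.055)),("wrist",a((660,508)),(0,.125,.112))]
print("tray wrist");fit(F,[.59,.1,-.04])
F2=[("top",t(p),(x,y,.055)) for p,(x,y) in zip([(302,146),(352,146),(352,197),(299,197)],[(.03,.03),(.03,-.03),(-.03,-.03),(-.03,.03)])]+[("top",t((208,161)),(0,.125,.112))]
print("top");fit(F2,[.59,.1,-.04])
G=[("wrist",a((744,222)),(-.072,.26,.052)),("wrist",a((748,244)),(-.063,.26,.052)),("wrist",a((708,543)),(.063,.26,.052)),("wrist",a((708,562)),(.072,.26,.052))]
G2=[("top",t(p),P) for p,P in zip([(195,110),(194,230),(546,240),(549,118)],[(.072,.26,.052),(-.072,.26,.052),(-.072,-.16,.052),(.072,-.16,.052)])]
G3=[("top",t((669,190)),None)]
print("press");fit(G+G2,[.585,-.01,-.04]);fit(G2,[.585,-.01,-.04])
B=[("wrist",b((42,240)),(-.065,-.06,.025)),("wrist",b((341,233)),(-.065,.06,.025)),("wrist",b((316,492)),(.065,.06,.025))]
B=[("wrist",b((65,262)),(-.061,-.056,.025)),("wrist",b((341,233)),(-.065,.06,.025)),("wrist",b((316,492)),(.065,.06,.025))]
B2=[("top",t(p),P) for p,P in zip([(28,175),(125,160),(138,266),(41,277)],[(.065,.06,.025),(.065,-.06,.025),(-.065,-.06,.025),(-.065,.06,.025)])]
print("box");fit(B,[.54,.4,0.1]);fit(B2,[.54,.4,.1]);
print("vial w",px2w("wrist",[(361,147),(288,149),(200,161)],.064,E1))
E
```

```text
tray wrist
[ 0.5869  0.1025 -0.0557] 
 [[0.5, 0.1], [-0.4, 0.6], [-0.6, -0.9], [1.0, -0.2], [-0.0, 0.0], [-1.1, 1.0], [-0.9, -1.0], [0.8, 0.4], [0.2, -0.0], [0.1, -0.1], [0.3, -0.2]]
top
[ 0.5882  0.1011 -0.0472] 
 [[-0.3, -0.2], [0.1, 0.2], [-0.4, 0.1], [0.3, -0.3], [0.3, 0.2]]
press
[ 0.5814 -0.0018 -0.0523] 
 [[1.4, -1.0], [-0.5, -0.4], [0.3, 0.9], [-0.4, 0.9], [0.3, -0.2], [-1.3, 0.3], [1.1, -0.3], [0.7, -0.0]]
[ 0.5812 -0.0008 -0.0531] 
 [[-0.0, -0.2], [-1.7, 0.3], [0.7, -0.2], [0.3, 0.1]]
box
[0.5423 0.4015 0.1147] 
 [[1.1, 0.4], [-0.6, -3.3], [-0.3, 0.9]]
[0.543  0.3986 0.113 ] 
 [[-0.1, -0.6], [0.2, -0.2], [0.3, -0.1], [-0.4, 1.2]]
vial w [[0.4099 0.2716 0.064 ]
 [0.412  0.1946 0.064 ]
 [0.4243 0.1007 0.064 ]]
```

```bash
cat >> h.py <<'E'
TRAY=np.array([.5869,.1025]); TYAW=-.0557
def pocket(i,j):
    c,s=np.cos(TYAW),np.sin(TYAW); p=np.array([i*.03,j*.03])
    return TRAY+[c*p[0]-s*p[1],s*p[0]+c*p[1]]
def pick(xy,a,zb,zt,op=.7,safe=.16,lift=None):
    """zb: height of the vial's underside"""
    bot.set_gripper(op,30)
    bot.move_pose([*xy,safe],q_of(a))
    r=bot.move_linear([*xy,zb+.012],speed=.12,until_force=8)
    bot.set_gripper(0.0,30); w=bot.read_gripper_width()
    bot.move_linear([*xy,lift or safe],speed=.15)
    return r,w
E
python3 - <<'E'
from h import *
a=-.05
print(pick((.4243,.1007),a,0,0), bot.read_position())
im,E=pic("wrist","w2")
print(bot.read_ft_force(),bot.read_clock())
E
```

```text
(False, 0.3675944808211728) [0.42356961 0.10065949 0.15922628]
[-0.30702737 -0.59583218 -1.00741277] 8.7167
```

View pics/w2.png

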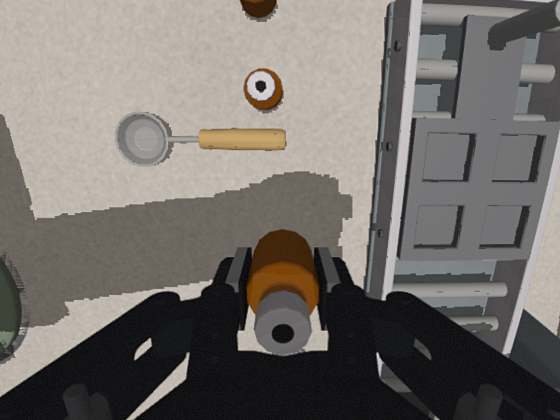

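```bash
python3 - <<'E'
from h import *
np.set_printoptions(precision=4,suppress=True)
E=ext("wrist")
p=np.array(bot.read_position())
P=px2w("wrist",[(283,333)],p[2]+.052,E)[0]
print("cap rel tcp",P-p)
print("pocket centres pred px",w2px("wrist",[[*pocket(i,j),.055] for i in(-1,1) for j in(1,-1)],E), pocket(-1,-1))
print("obs",px2w("wrist",[(448,158),(442,226),(514,156),(507,224)],.055,E)[:,:2], [pocket(i,j) for i in(-1,1) for j in(1,-1)])
# vial2
print("vial",px2w("wrist",[(262,85)],.064,E))
E
```

```text
cap rel tcp [ 0.0003 -0.0013  0.052 ]
pocket centres pred px [[447.5748 157.1533]
 [436.9772 227.0459]
 [517.47   158.4552]
 [503.0793 227.0826]] [0.5553 0.0742]
obs [[0.559  0.1334]
 [0.5596 0.0749]
 [0.6152 0.1329]
 [0.6184 0.0736]] [array([0.5586, 0.1341]), array([0.5553, 0.0742]), array([0.6185, 0.1308]), array([0.6152, 0.0709])]
vial [[0.4134 0.1943 0.064 ]]
```

```bash
python3 - <<'E'
from h import *
im=cv2.imread("pics/w2.png")
cv2.imwrite("pics/w2z.png",cv2.resize(im[100:275,370:560],None,fx=3.4,fy=3.4,interpolation=cv2.INTER_CUBIC))
E
```

```text
(no output)
```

View pics/w2z.png

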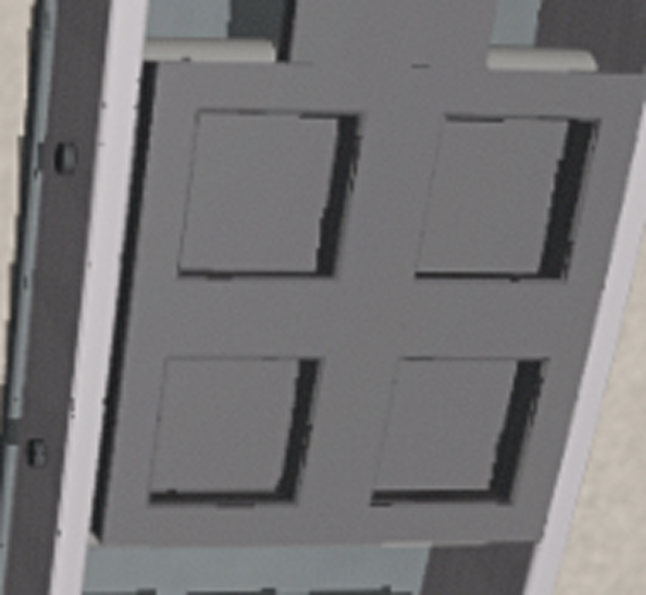

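```bash
sed -i 's/TRAY=np.array(.*\]); /TRAY=np.array([.5877,.1025]); /' h.py; cat >> h.py <<'E'
def place(xy,a,zb,op=.6,safe=.16):
    bot.move_pose([*xy,safe],q_of(a))
    bot.move_linear([*xy,zb+.030],speed=.15)
    r=bot.move_linear([*xy,zb+.0125],speed=.04,until_force=5)
    z=bot.read_position()[2]
    return r,z
E
python3 - <<'E'
from h import *
print(pocket(-1,-1))
print(place(pocket(-1,-1)+[0,.001],-.05,.046),bot.read_ft_force())
pic("wrist","w3"); pic("scene","s3"); print(bot.read_clock())
E
```

```text
[0.55607639 0.07421666]
(True, np.float64(0.058540527772025695)) [-0.17285522 -0.15657976  4.74056485]
10.5917
```

View pics/w3.png

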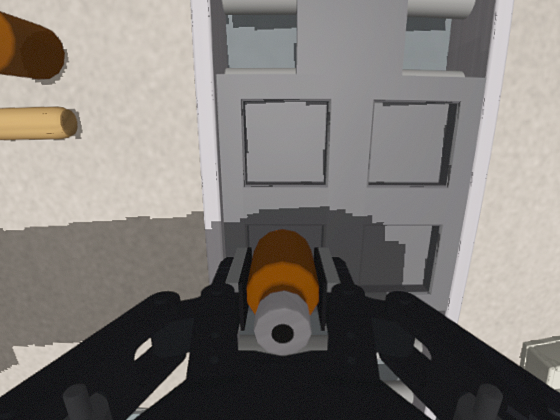

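```bash
cat >> h.py <<'E'
def release(op=.6,up=.17):
    bot.set_gripper(op); p=bot.read_position(); bot.move_linear([p[0],p[1],up],speed=.2)
E
python3 - <<'E'
from h import *
np.set_printoptions(precision=4,suppress=True)
release()
bot.move_pose([.45,.15,.2],q_of(-.05))
im,E=pic("wrist","w4"); np.save("E4.npy",E)
for d in bot.search_frame("wrist","vial0"): print(np.round(d['bbox']),d['confidence'])
print(w2px("wrist",[[.411,.2706,.064],[.413,.1943,.064]],E))
print(bot.read_clock())
E
```

```text
[219.  42.  36.  41.] 0.76
[372. 245.  51.  54.] 0.72
[224. 129.  37.  35.] 0.62
[[229.1985  57.8229]
 [239.2949 149.7394]]
12.325
```

View pics/w4.png

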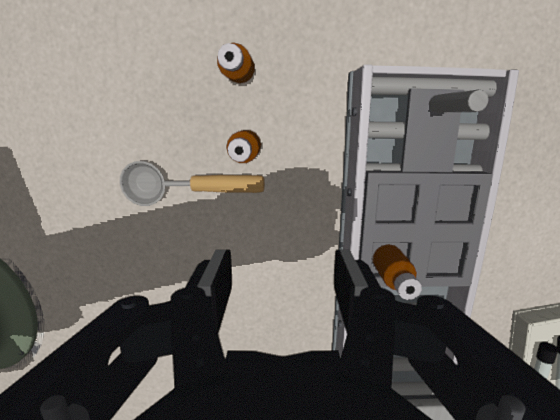

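```bash
python3 - <<'E'
from h import *
np.set_printoptions(precision=4,suppress=True)
print(px2w("wrist",[(239,151),(230,57)],.064,np.load("E4.npy"))[:,:2])
print(pick((.413,.194),-.05,0,0,safe=.12,lift=.16))
p=np.array(bot.read_position());im,E=pic("wrist","w5")
bot.move_pose([*pocket(1,1),.16],q_of(-.05))
print(place(pocket(1,1)+[0,.0005],-.05,.046))
pic("wrist","w6");print(bot.read_clock())
cv2.imwrite("pics/w56.png",np.hstack([cv2.imread("pics/w5.png")[:,150:480],cv2.imread("pics/w6.png")[:,150:480]]))
E
```

```text
[[0.4126 0.1932]
 [0.4117 0.2712]]
(False, 0.3647331298106029)
(True, np.float64(0.05874148779714826))
17.975
```

View pics/w56.png

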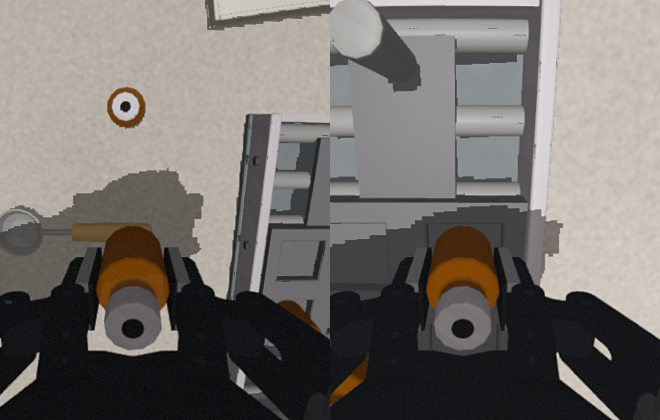

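```bash
python3 - <<'E'
from h import *
np.set_printoptions(precision=4,suppress=True)
release(.5)
bot.move_pose([.43,.22,.2],q_of(-.05))
im,E=pic("wrist","w7"); print(w2px("wrist",[[.4117,.2710,.064]],E))
print([np.round(d['bbox']) for d in bot.search_frame("wrist","vial0")],bot.read_clock())
E
```

```text
[[257.4517 140.7371]]
[array([245., 119.,  32.,  39.]), array([448., 250.,  61.,  57.])] 19.9083
```

View pics/w7.png

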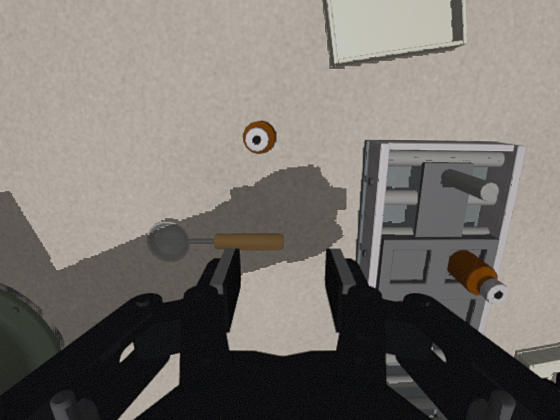

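```bash
python3 - <<'E'
from h import *
np.set_printoptions(precision=4,suppress=True)
print(pick((.4115,.2712),-.05,0,0,safe=.12,lift=.16))
bot.move_pose([*pocket(-1,1),.16],q_of(-.05))
print(place(pocket(-1,1)+[0,.0005],-.05,.046))
pic("wrist","w8")
release(.48)
bot.move_pose([.50,.16,.25],q_of(-.05))
im,E=pic("wrist","w9"); np.save("E9.npy",E)
pic("top","t9")
print(bot.read_clock())
E
```

```text
(False, 0.36420894100030504)
(True, np.float64(0.058753840351473324))
27.0833
```

View pics/w9.png

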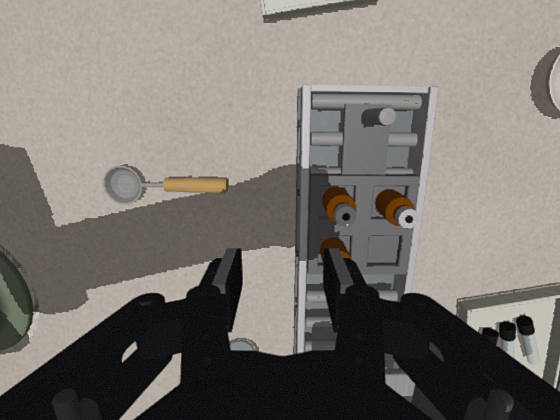

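```bash
python3 - <<'E'
from h import *
np.set_printoptions(precision=4,suppress=True)
print(px2w("wrist",[(388,117)],.112,np.load("E9.npy")))
a=np.pi/2-.0535
P=np.array([.5947,.2273])
bot.set_gripper(.5,25)
bot.move_pose([*P,.17],q_of(a))
print(bot.move_linear([*P,.075],speed=.12,until_force=8))
bot.set_gripper(0.,25)
print(bot.read_gripper_width(),bot.read_position(),bot.read_ft_force(),bot.read_clock())
pic("wrist","w10")
E
```

```text
[[0.5958 0.2263 0.112 ]]
False
0.18060838555698677 [0.5954 0.2276 0.076 ] [-0.0417 -0.191   3.5334] 29.925
```

View pics/w10.png

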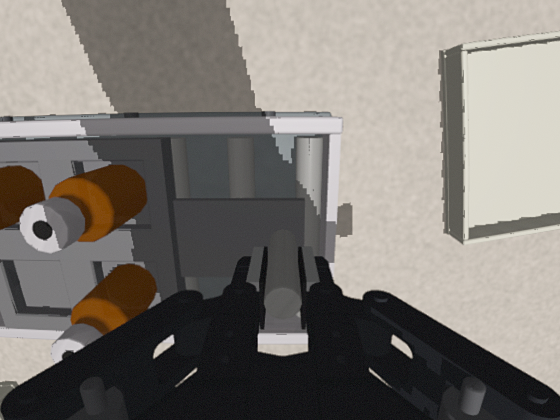

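```bash
python3 - <<'E'
from h import *
np.set_printoptions(precision=4,suppress=True)
p0=np.array(bot.read_position()); d=-np.array([.0535,.9986,0])
print(bot.move_linear(p0+d*.17,speed=.07,until_force=15),bot.read_position(),bot.read_ft_force())
print(bot.move_linear(p0+d*.197,speed=.03,until_force=12))
p=np.array(bot.read_position());print(p,(p-p0)@d,bot.read_ft_force(),bot.read_gripper_width(),bot.read_clock())
pic("scene","s11");pic("wrist","w11");pic("top","t11")
E
```

```text
False [0.5864 0.0576 0.076 ] [1.4217 1.0271 3.8818]
True
[0.5855 0.0399 0.076 ] 0.18794866812836586 [0.7627 1.0285 2.1731] 0.18189156982354585 33.2083
```

View pics/s11.png

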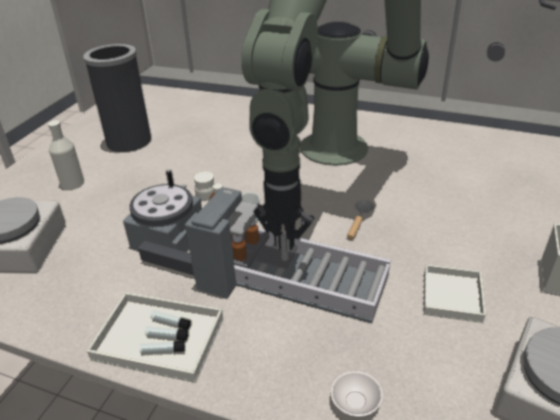

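View pics/w11.png

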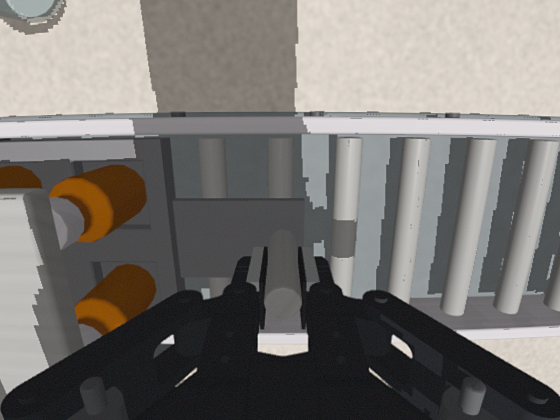

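```bash
python3 - <<'E'
from h import *
np.set_printoptions(precision=4,suppress=True)
p0=np.array(bot.read_position()); d=-np.array([.0535,.9986,0])
r=bot.move_linear(p0+d*.008,speed=.015,until_force=15)
p=np.array(bot.read_position());print(r,(p-p0)@d,bot.read_ft_force())
bot.set_gripper(.5); bot.move_linear([p[0],p[1],.22],speed=.15)
pic("wrist","w12");im,E=pic("top","t12");pic("scene","s12")
cv2.imwrite("pics/t12z.png",cv2.resize(im[110:230,160:430,::-1],None,fx=2.9,fy=2.9,interpolation=cv2.INTER_CUBIC))
print(bot.read_clock())
E
```

```text
True -0.00011911988767748322 [0.4783 2.3191 2.9707]
35.425
```

View pics/w12.png

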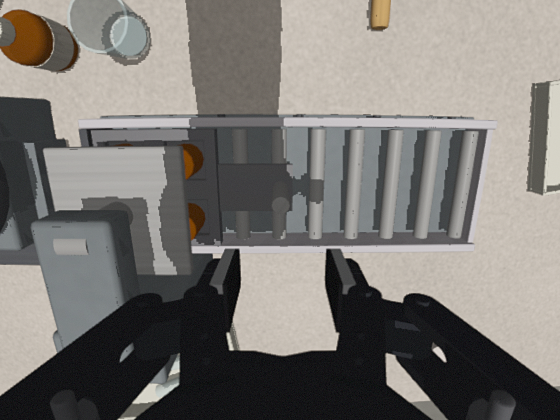

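View pics/t12z.png

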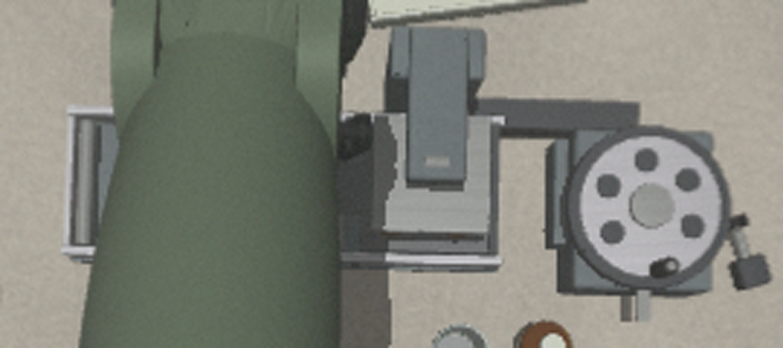

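```bash
python3 - <<'E'
from h import *
np.set_printoptions(precision=4,suppress=True)
E=ext("wrist"); print(px2w("wrist",[(281,204)],.112,E))
c,s=np.cos(-.0535),np.sin(-.0535)
print("expected", .5814-s*.04,-.0018+c*.04)
# rail end near: outer near corner
print("rail end x-:",px2w("wrist",[(496,122)],.052,E), .5814-c*.0675-s*.26, -.0018-s*.0675*1+c*.26)
# wheel view
bot.move_pose([.45,-.25,.30],q_of(np.pi/2))
pic("wrist","w13"); np.save("E13.npy",ext("wrist")); print(bot.read_clock())
E
```

```text
[[0.584  0.0397 0.112 ]]
expected 0.5835389792769226 0.03814276865282245
rail end x-: [[0.5272 0.26   0.052 ]] 0.5278999431983585 0.26143752377315266
36.725
```

View pics/w13.png

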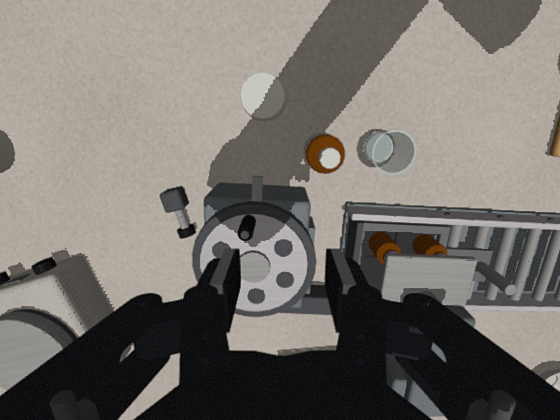

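```bash
python3 - <<'E'
from h import *
im=cv2.imread("pics/w13.png")
cv2.imwrite("pics/w13z.png",cv2.resize(im[170:320,180:330],None,fx=4,fy=4,interpolation=cv2.INTER_CUBIC))
E
```

View pics/w13z.png

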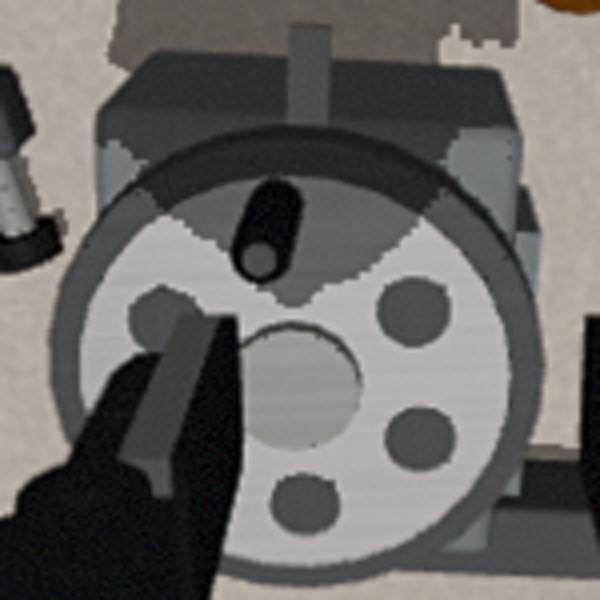

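```bash
python3 - <<'E'
from h import *
np.set_printoptions(precision=4,suppress=True)
t=lambda p:(np.array(p,float)+.5)/2.9-.5+[160,110]
W=px2w("top",t([(646,160),(687,180),(692,226),(613,232),(608,185)]),.110)[:,:2]
print(W,"c",(W[1]+W[3])/2,(W[2]+W[4])/2)
w=lambda p:(np.array(p,float)+.5)/4-.5+[180,170]
E=np.load("E13.npy")
V=px2w("wrist",w([(306,503),(420,439),(415,312),(163,320)]),.110,E)[:,:2]
print(V,"c", (V[1]+V[3])/2)
from scipy.optimize import least_squares
def fit(H,ks):
    # holes at angle th + k*60deg from centre
    f=lambda p:np.ravel([p[:2]+p[2]*np.array([np.cos(p[3]+k*np.pi/3),np.sin(p[3]+k*np.pi/3)])-h for h,k in zip(H,ks)])
    r=least_squares(f,[.548,-.286,.04,np.pi]);print("c,r,th",r.x,"wheel ang",r.x[3]-np.pi+.0535,np.abs(r.fun).max())
fit(W,[3,2,1,5,4]); fit(V,[3,2,1,5])
print("knob top wrist",px2w("wrist",w([(259,260)]),.158,E), "top",px2w("top",t([(671,267)]),.158))
print("rim", px2w("wrist",w([(52,365),(545,365),(300,585)]),.110,E))
print("pointer", px2w("top",t([(643,321)]),.09),px2w("wrist",w([(310,24)]),.09,E))
E
```

```text
[[ 0.5897 -0.2829]
 [ 0.5704 -0.3194]
 [ 0.5285 -0.322 ]
 [ 0.525  -0.2501]
 [ 0.5678 -0.2474]] c [ 0.5477 -0.2848] [ 0.5481 -0.2847]
[[ 0.5904 -0.2819]
 [ 0.5681 -0.2469]
 [ 0.5263 -0.2485]
 [ 0.529  -0.3224]] c [ 0.5486 -0.2846]
c,r,th [ 0.5479 -0.2848  0.0418  3.1887] wheel ang 0.10057347977152709 0.0007034877465056377
c,r,th [ 0.5525 -0.2769 -0.0089  2.1496] wheel ang -0.9385238886275672 0.04281109742480327
knob top wrist [[ 0.491  -0.2872  0.158 ]] top [[ 0.4883 -0.2875  0.158 ]]
rim [[ 0.5438 -0.3565  0.11  ]
 [ 0.5434 -0.2099  0.11  ]
 [ 0.6203 -0.2846  0.11  ]]
pointer [[ 0.4445 -0.279   0.09  ]] [[ 0.445  -0.2789  0.09  ]]
```

```bash
cat >> h.py <<'E'
C=np.array([.5482,-.2847]); PY=-.0535; A0=np.pi+PY
def kn(th,r=.058,c=C): return c+r*np.array([np.cos(A0+th),np.sin(A0+th)])
def step(th,z,sp=.08,off=np.zeros(2)):
    bot.move_linear([*(kn(th)+off),z],speed=sp)
    f=np.array(bot.read_ft_force()); e=np.array([np.cos(A0+th),np.sin(A0+th)])
    return f, f[:2]@e, f[:2]@np.array([-e[1],e[0]])
E
python3 - <<'E'
from h import *
np.set_printoptions(precision=4,suppress=True)
k=kn(.10); a=np.pi/2
bot.set_gripper(.5,40)
bot.move_pose([*k,.21],q_of(a))
pic("wrist","w14")
print(bot.move_linear([*k,.121],speed=.12,until_force=8))
pic("wrist","w15")
bot.set_gripper(0.,40)
print(bot.read_gripper_width(),bot.read_position(),bot.read_ft_force(),bot.read_clock())
pic("wrist","w16")
cv2.imwrite("pics/w1456.png",np.hstack([cv2.imread(f"pics/w{i}.png")[60:400,150:410] for i in(14,15,16)]))
E
```

```text
False
0.1772436577353152 [ 0.4908 -0.2877  0.1219] [-0.1483  1.3745  6.0076] 38.7917
```

View pics/w1456.png

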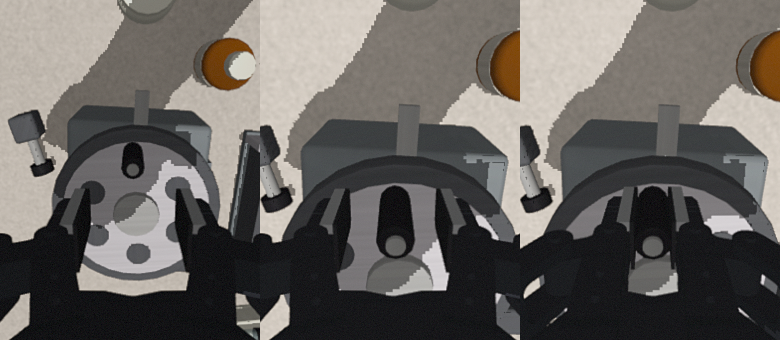

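```bash
python3 - <<'E'
from h import *
np.set_printoptions(precision=3,suppress=True)
for th in np.arange(.2,1.01,.16):
    f,r,t=step(th,.121); p=np.array(bot.read_position())
    print(round(th,2),f,"rad %.1f tan %.1f"%(r,t),p[:2]-kn(th),bot.read_clock())
print(bot.read_gripper_width())
E
```

```text
0.2 [-0.36  -0.838  4.656] rad 0.5 tan 0.8 [ 0.001 -0.001] 39.0917
0.36 [ 0.717 -1.68   6.606] rad -0.2 tan 1.8 [ 0.001 -0.001] 39.3583
0.52 [ 1.883 -0.681  6.191] rad -1.4 tan 1.5 [ 0.001 -0.001] 39.625
0.68 [ 2.629 -0.277  7.232] rad -2.0 tan 1.8 [ 0.001 -0.   ] 39.8917
0.84 [3.403 0.385 7.019] rad -2.7 tan 2.1 [ 0.001 -0.   ] 40.1583
1.0 [2.853 1.247 7.666] rad -2.7 tan 1.6 [0.001 0.   ] 40.425
0.1729975012474135
```

```bash
python3 - <<'E'
from h import *
pic("wrist","w17")
im=bot.camera("scene")
cv2.imwrite("pics/x17.png",np.hstack([cv2.imread("pics/w17.png"),cv2.resize(im[140:280,100:300,::-1],(600,420))[:, :240*1]]))
E
```

```text
(no output)
```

View pics/x17.png

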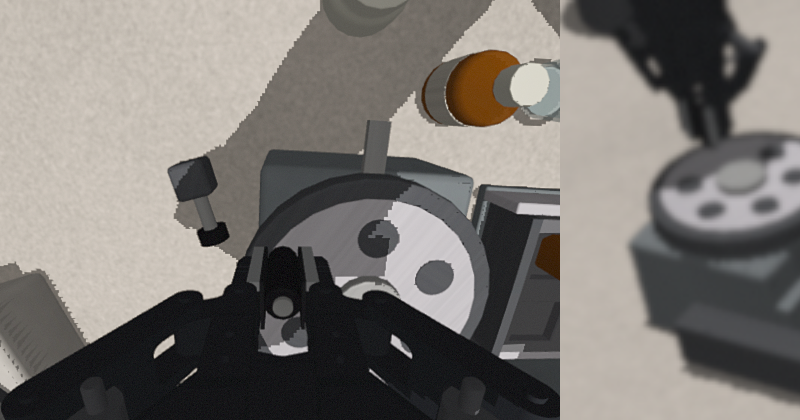

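```bash
python3 - <<'E'
from h import *
np.set_printoptions(precision=3,suppress=True)
for i,th in enumerate(np.linspace(1.16,6.2832,33)):
    f,r,t=step(th,.121); 
    if i%3==0 or abs(r)>15 or i>30: print(round(th,2),f,"rad %.1f tan %.1f"%(r,t),bot.read_clock())
    if abs(r)>25 or abs(t)>30: print("stop",th);break
print(bot.read_gripper_width(),np.array(bot.read_position())[:2]-kn(th))
pic("wrist","w18")
E
```

```text
1.16 [3.785 0.843 7.524] rad -2.4 tan 3.0 40.7917
1.64 [1.879 2.033 8.515] rad -2.0 tan 1.9 41.5917
2.12 [0.187 2.52  8.375] rad -2.1 tan 1.4 42.3917
2.6 [-0.285  1.329  7.905] rad -1.0 tan 0.9 43.1917
3.08 [0.544 1.097 7.441] rad 0.4 tan 1.2 43.9917
3.56 [1.426 1.833 7.016] rad 2.0 tan 1.2 44.7917
4.04 [1.049 0.79  8.106] rad 1.3 tan -0.3 45.5917
4.52 [0.7   2.273 8.784] rad 2.4 tan -0.1 46.3917
5.0 [-1.329  1.524  9.363] rad 1.8 tan 0.9 47.1917
5.48 [-0.205  0.498 10.482] rad 0.5 tan -0.2 47.9917
5.96 [0.048 0.096 8.718] rad -0.0 tan -0.1 48.7917
6.12 [ 1.186 -0.646  8.402] rad -1.3 tan 0.4 49.0583
6.28 [ 1.36  -1.634  8.495] rad -1.4 tan 1.6 49.325
0.17341007704419725 [ 0.    -0.001]
```

View pics/w18.png

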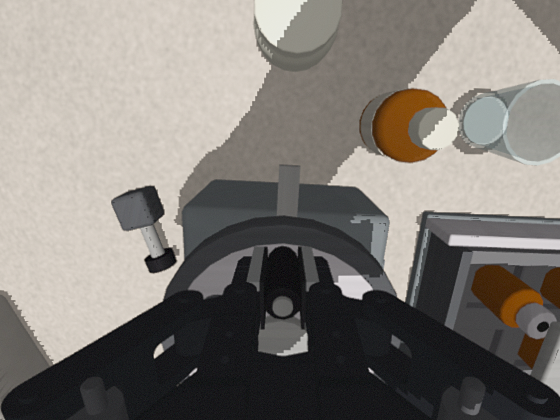

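```bash
python3 - <<'E'
from h import *
bot.set_gripper(.4); p=bot.read_position(); bot.move_linear([p[0],p[1],.25],speed=.15)
bot.move_pose([.40,-.22,.30],q_of(np.pi/2))
im,E=pic("wrist","w19"); np.save("E19.npy",E)
cv2.imwrite("pics/w19z.png",cv2.resize(im[180:320,180:330,::-1],None,fx=5,fy=4.2857,interpolation=cv2.INTER_CUBIC))
im,_=pic("top","t19")
cv2.imwrite("pics/t19z.png",cv2.resize(im[130:230,330:450,::-1],None,fx=6,fy=6,interpolation=cv2.INTER_CUBIC))
print(bot.read_clock())
E
```

```text
51.3583
```

View pics/w19.png

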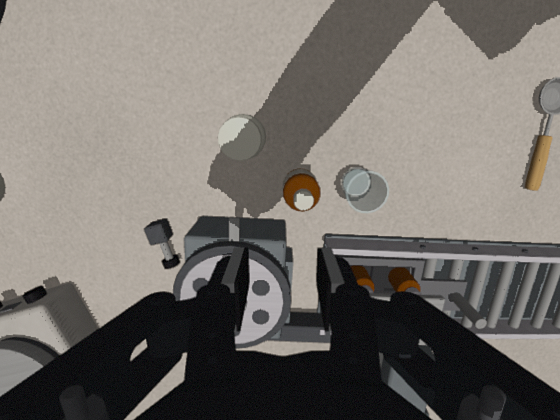

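View pics/t19z.png

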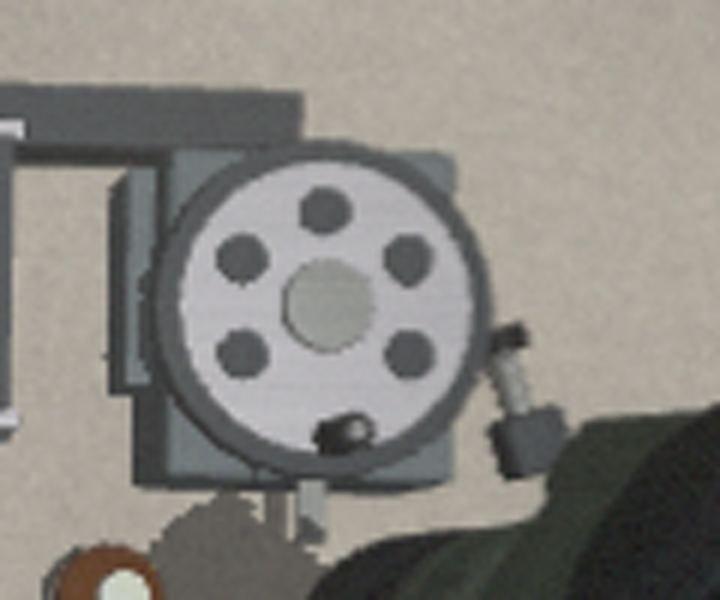

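```bash
cat >> h.py <<'E'
from scipy.optimize import least_squares
def wheel(H,ks=[3,2,1,5,4]):
    f=lambda p:np.ravel([p[:2]+p[2]*np.array([np.cos(p[3]+k*np.pi/3),np.sin(p[3]+k*np.pi/3)])-h for h,k in zip(H,ks)])
    r=least_squares(f,[.548,-.286,.04,np.pi]); return r.x[:3],r.x[3]-np.pi-PY,np.abs(r.fun).max()
E
python3 - <<'E'
from h import *
t=lambda p:(np.array(p,float)+.5)/6-.5+[330,130]
print(wheel(px2w("top",t([(326,211),(408,260),(410,355),(243,353),(243,258)]),.110)[:,:2]))
# centroid refinement on raw
for f in ("top0","t19"):
    g=cv2.cvtColor(cv2.imread(f"pics/{f}.png"),cv2.COLOR_BGR2GRAY).astype(float); H=[]
    for k in (3,2,1,5,4):
        # predicted
        best=None
        th0=.10 if f=="top0" else 0
        P=[*(C+.0418*np.array([np.cos(A0+th0+k*np.pi/3),np.sin(A0+th0+k*np.pi/3)])),.11]
        u=w2px("top",[P])[0]
        for _ in range(4):
            yy,xx=np.mgrid[int(u[1])-6:int(u[1])+7,int(u[0])-6:int(u[0])+7]
            m=np.hypot(xx-u[0],yy-u[1])<6.3
            w=np.clip(165-g[yy,xx],0,70)*m; u=np.array([(w*xx).sum(),(w*yy).sum()])/w.sum()
        H.append(u)
    print(f,wheel(px2w("top",H,.110)[:,:2]))
E
```

```text
(array([ 0.54780144, -0.28505003,  0.04200361]), np.float64(0.014802373865797754), np.float64(0.0002866585954613976))
top0 (array([ 0.5479022 , -0.28477739,  0.0420168 ]), np.float64(0.10113690061758074), np.float64(0.0001685499398910162))
t19 (array([ 0.54767798, -0.28471202,  0.04215696]), np.float64(0.020301500068526386), np.float64(0.0002226698815602779))
```

```bash
python3 - <<'E'
from h import *
np.set_printoptions(precision=4,suppress=True)
a=np.pi/2-.0535; P=np.array([.5847,.0399])
bot.set_gripper(.5,25)
bot.move_pose([*P,.22],q_of(a))
im,E=pic("wrist","w20")
print(bot.move_linear([*P,.075],speed=.15,until_force=8))
bot.set_gripper(0.,25); print(bot.read_gripper_width())
p0=np.array(bot.read_position()); d=np.array([.0535,.9986,0])
print(bot.move_linear(p0+d*.170,speed=.07,until_force=20))
p=np.array(bot.read_position());print(p,(p-p0)@d,bot.read_ft_force())
bot.set_gripper(.5); bot.move_linear([p[0],p[1],.20],speed=.15)
bot.move_pose([.50,.16,.25],q_of(-.05))
im,E=pic("wrist","w21"); np.save("E21.npy",E); print(bot.read_clock())
E
```

```text
False
0.17625484173384742
False
[0.5944 0.2101 0.076 ] 0.17056218915737362 [-1.0907 -1.3702  5.3335]
59.7083
```

View pics/w21.png

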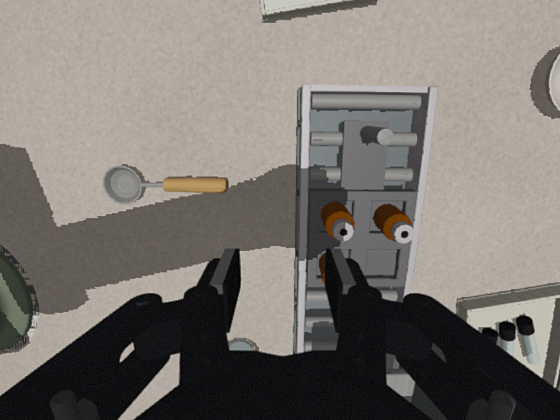

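```bash
sed -i 's/TRAY=np.array(.*\]); /TRAY=np.array([.5875,.0853]); /' h.py; python3 - <<'E'
from h import *
np.set_printoptions(precision=4,suppress=True)
E=np.load("E21.npy")
print(pocket(-1,1),pocket(1,1),pocket(-1,-1))
for z in(.1045,.110): print(px2w("wrist",[(343,231),(403,234)],z,E)[:,:2])
a=-.05
P=pocket(-1,1)-[0,.0]
bot.set_gripper(.5,30)
bot.move_pose([.53,.15,.25],q_of(a))
im,E=pic("wrist","w22"); np.save("E22.npy",E);pic("top","t22");pic("scene","s22")
print(px2w("top",[(0,0)],.1)[0][:0],bot.read_clock())
im=cv2.imread("pics/s22.png");cv2.imwrite("pics/s22z.png",cv2.resize(im[170:330,230:500],None,fx=2.9,fy=2.9,interpolation=cv2.INTER_CUBIC))
E
```

```text
[0.5592 0.1169] [0.6191 0.1136] [0.5559 0.057 ]
[[0.5583 0.1182]
 [0.619  0.1117]]
[[0.5572 0.1203]
 [0.6168 0.114 ]]
[] 60.3333
```

View pics/w22.png

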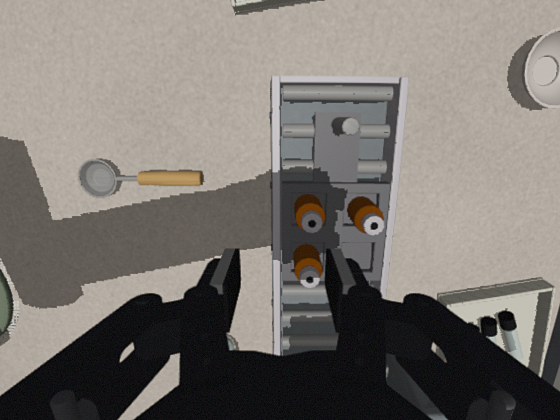

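View pics/s22z.png

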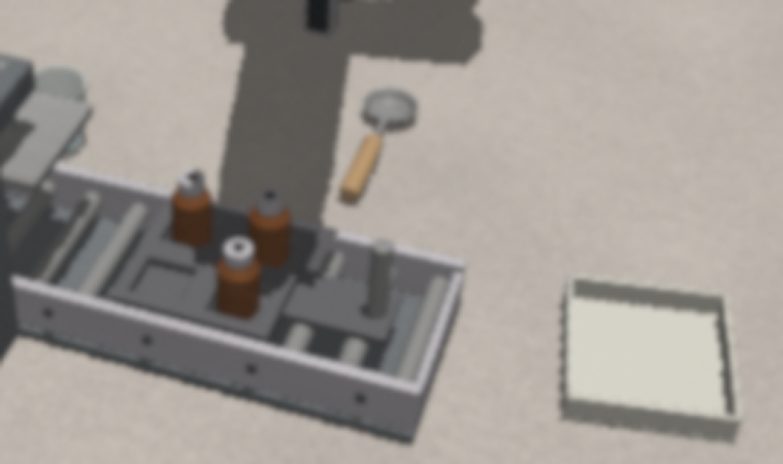

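```bash
cat >> h.py <<'E'
BOX=np.array([.5425,.400]); BY=.113
def slot(y,x=0):
    c,s=np.cos(BY),np.sin(BY); return BOX+[c*x-s*y,s*x+c*y]
E
python3 - <<'E'
from h import *
np.set_printoptions(precision=4,suppress=True)
V=px2w("wrist",[(312,224),(373,227),(310,281)],.1045,np.load("E22.npy"))[:,:2]; print(V)
print(pick(.5*(V[0]+pocket(-1,1)),-.05,.046,0,op=.5,safe=.16,lift=.2))
p=np.array(bot.read_position());im,E=pic("wrist","w23")
print(place(slot(.036),BY,.004,safe=.2),bot.read_clock())
pic("wrist","w24")
cv2.imwrite("pics/w234.png",np.hstack([cv2.imread("pics/w23.png")[:,100:480],cv2.imread("pics/w24.png")[:,100:480]]))
E
```

```text
[[0.5587 0.1166]
 [0.6194 0.1102]
 [0.5552 0.0532]]
(False, 0.35988930549288545)
(True, np.float64(0.01689027411491398)) 66.3417
```

View pics/w234.png

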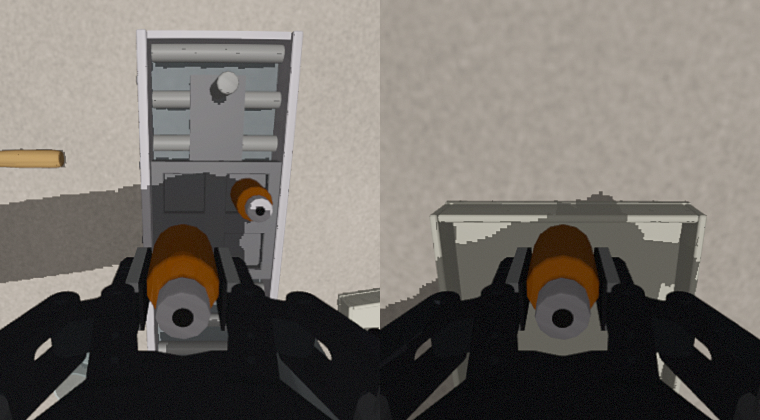

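```bash
python3 - <<'E'
from h import *
release(.5,.2)
bot.move_pose([.55,.16,.25],q_of(-.05)); pic("wrist","w25")
P=.5*(np.array([.6194,.1102])+pocket(1,1))
print(pick(P,-.05,.046,0,op=.5,safe=.16,lift=.2)); pic("wrist","w26")
print(place(slot(0.),BY,.004,safe=.2),bot.read_clock())
pic("wrist","w27")
cv2.imwrite("pics/w267.png",np.hstack([cv2.imread(f"pics/w{i}.png")[:,130:395] for i in (25,26,27)]))
E
```

```text
(False, 0.3655964412776614)
(True, np.float64(0.01696239943338278)) 74.875
```

View pics/w267.png

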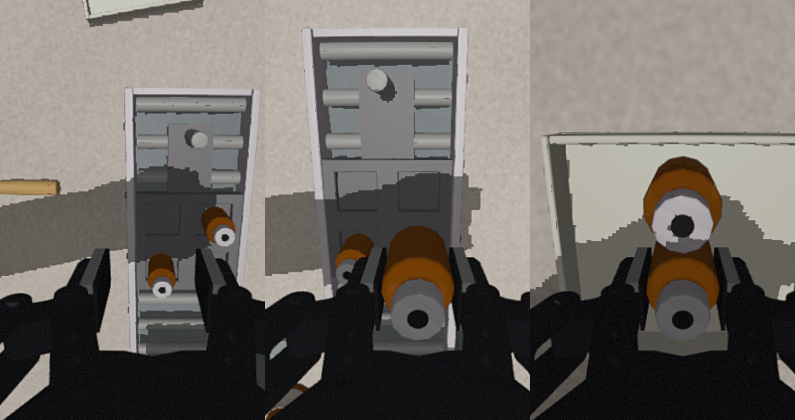

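```bash
python3 - <<'E'
from h import *
release(.5,.2)
bot.move_pose([.54,.12,.25],q_of(-.05)); im,E=pic("wrist","w28"); np.save("E28.npy",E)
print([np.round(d['bbox']) for d in bot.search_frame("wrist","vial0")])
print(w2px("wrist",[[.5555,.055,.1045]],E),bot.read_clock())
E
```

```text
[array([287., 221.,  28.,  44.])]
[[300.70794812 255.01548467]] 77.4667
```

View pics/w28.png

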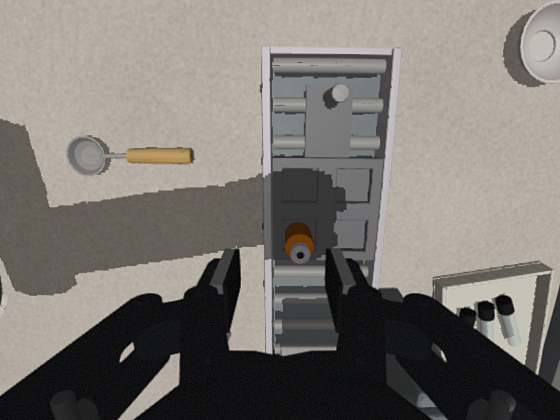

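```bash
python3 - <<'E'
from h import *
print(pick([.5555,.0555],-.05,.046,0,op=.5,safe=.16,lift=.2)); pic("wrist","w29")
bot.move_pose([*(slot(-.036)),.2],q_of(BY)); pic("wrist","w30")
print(place(slot(-.036),BY,.004,safe=.2),bot.read_clock())
pic("wrist","w31")
cv2.imwrite("pics/w2930.png",np.hstack([cv2.imread(f"pics/w{i}.png")[:,130:395] for i in (29,30,31)]))
E
```

```text
(False, 0.36019269605405774)
(True, np.float64(0.01689120583599036)) 83.8
```

View pics/w2930.png

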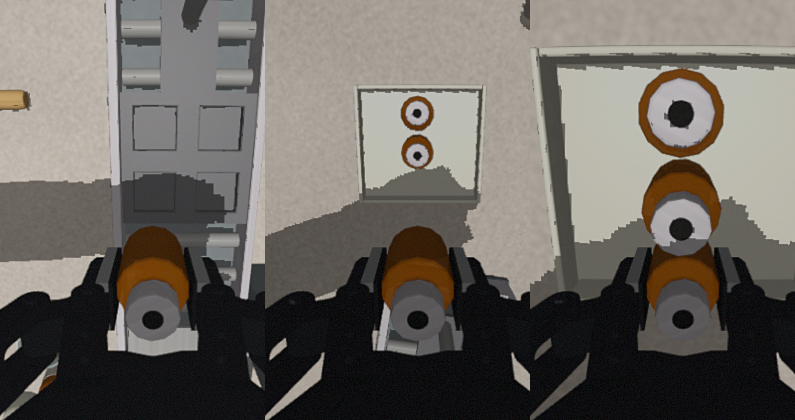

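```bash
python3 - <<'E'
from h import *
release(.5,.2)
bot.move_pose([.40,.3,.30],q_of(np.pi/2)); bot.wait(.5)
pic("wrist","w32"); pic("scene","s32"); pic("top","t32"); print(bot.read_clock())
a=cv2.imread("pics/s32.png")[140:340,110:510]
cv2.imwrite("pics/x32.png",cv2.resize(a,None,fx=2,fy=2,interpolation=cv2.INTER_CUBIC))
E
```

```text
87.1333
```

View pics/x32.png

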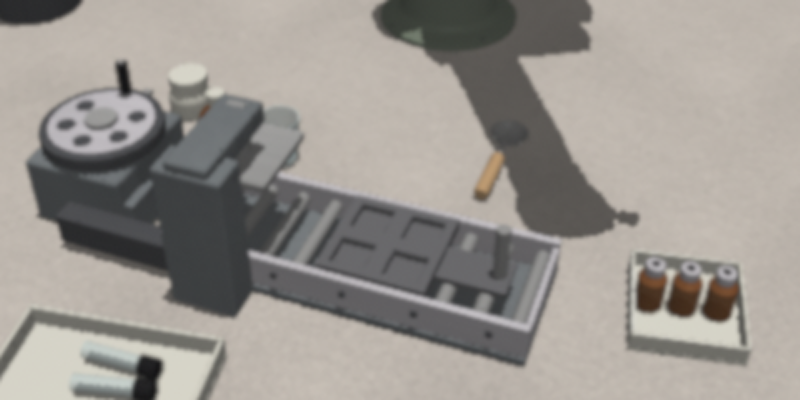

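View pics/w32.png

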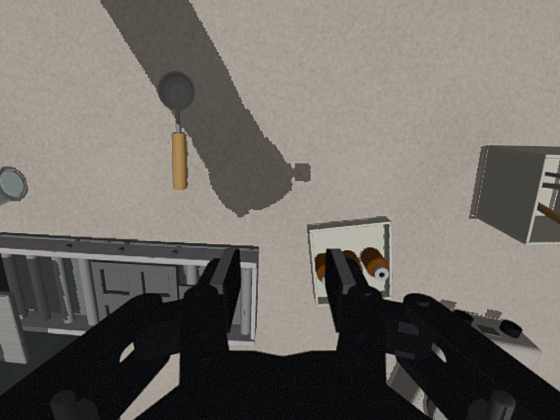

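View pics/t32.png

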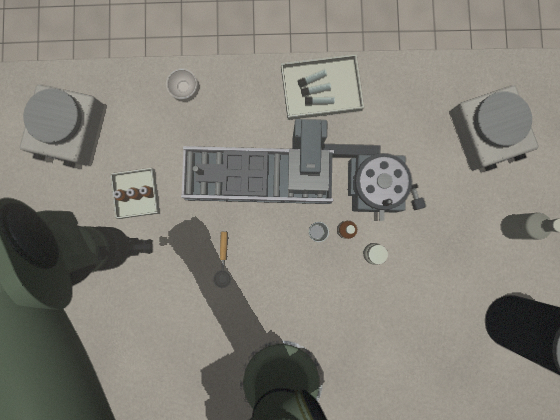

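```bash
python3 -c "
from cell import bot
bot.close_job(); print(bot.read_clock())"
```

```text
the job is handed in; nothing more can be done
the job is handed in; nothing more can be done
```

I did the whole job in the order asked and handed it in at about 87 s of the 210 s allowed. No check failed.

- **Loading:** three vials were present. I stood each one in a tray pocket at the inlet.
- **Pushing in:** I pushed the tray by its post about 188 mm, until it met the stop. A second push would not move it, and the wrist picture put the post within about 2 mm of where it should be with the tray home.
- **Crimping:** I turned the handwheel anticlockwise from about 0.10 rad to the pointer. The wheel's holes in the top picture put it about 0.015 to 0.02 rad past 6.28, roughly 1°. That figure also depends on how well I know the press's angle. Sideways forces at the knob were about 4 N at most, and the steady vertical force reached about 10 N.
- **Pulling out:** I pulled the tray back 170 mm to the inlet and moved the vials to the white box. When I picked them up again, the wrist picture showed the caps lower than before; I did not measure by how much.
- **Last look:** all three vials stand upright in a row in the box, the tray is empty at the inlet, and the knob is over its pointer. The other things look undisturbed, and the arm was clear of everything.

I never saw a vial knocked aside; each was where I expected whenever I looked.

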